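Load the abrasive-strip dispenser from the storage post

TASK

The blue dispenser is empty: lift the red-brown roll of abrasive strip off its post and set it down flat on the cork mat, letting go of it there. Then take it again and put it into the dispenser through its open front, under the yellow hold-down plate, lying flat on the dispenser's floor and pushed fully home against the back wall. Leave the grey roll on its post and the other things on the bench where they are.

Things in the scene. Friction and masses are not known exactly. Their poses are not given: they have to be found in the camera images.
- brown_roll: red-brown wound roll of abrasive strip, a rigid ring 68 mm outside diameter, 42 mm bore, 36 mm tall (rim 13 mm thick), about 0.14 kg, standing on a post; origin at the centre of its underside, z along its axis. On the post grip it over its outside; the dispenser's side walls leave no room for that, so there pinch its front rim (one finger in the bore)
- grey_roll: dark grey wound roll of the same size, on its own post; stays there. Origin at the centre of its underside
- post_a: fixed roll post: wooden base 90 x 90 x 12 mm, dark steel collar 54 mm diameter up to 24 mm height on which a roll rests, bright steel post 36 mm diameter up to 78 mm height; origin at the centre of the underside. It carries the red-brown roll
- post_b: second roll post, the same as post_a; it carries the grey roll
- mat: fixed cork mat 150 x 150 x 4 mm on the bench; origin at the centre of its underside, top 4 mm higher
- dispenser: fixed blue pocket for one lying roll, open at its front (its own -x side). Origin on the bench under the centre of a roll that is home. Floor plate 10 mm thick, x -38 to +40 mm, 90 mm wide. Side walls: inner faces at y = +/-38 mm, from x = -18 mm to the back, 35 mm high (55 mm high behind x = +18 mm). Back wall: inner face at x = +34 mm
- plate (a point): middle of the front lower edge of the dispenser's yellow hold-down plate, 18 mm behind the home centre, 55 mm above the bench; the plate is 4 mm thick, 90 mm wide and runs back to the back wall, over the far quarter of a roll that is home
- home (a point): point on the dispenser's floor (10 mm above the bench) where the centre of the roll's underside comes when it touches the back wall; x points into the dispenser
- blank: red-brown wooden blank with pencilled circles 60 x 150 x 45 mm on the bench, a bystander; origin at the centre of its underside
- sanding_block: black sanding block 50 x 110 x 30 mm, a bystander; origin at the centre of its underside
- glue: white glue bottle with red cap, 40 mm diameter, 110 mm tall, a bystander; origin at the centre of its underside
- brush: hand brush lying on the bench, a bystander; origin under its middle
- basket: fixed yellow bowl of turned red handles, 170 mm diameter, 60 mm tall; origin at the centre of its underside

How it is judged:
By the outcome, as a careful person would: the job done as asked, in the order asked, and still so for the second after the job is handed in, with the robot touching nothing.
It also fails if it takes over 61 s, if anything falls off the work surface, if the arm or the gripper's body presses on something with over 40 N, if the wrist force passes 120 N, or if a joint passes its speed limit or range.

ROBOT

A 7-joint arm with a two-finger parallel gripper is mounted at the origin on the work surface. World frame = base frame: x ahead of the robot, y to its left, z up, the work surface at z = 0. Lengths are in m, angles in rad, forces in N, time in s.
With the tool pointing down it reaches from about 0.425 to 0.925 m from the base axis. Payload 6.8 kg.
Tool frame: the origin (TCP) lies midway between the tips of the shut fingers; the grasp point (between the pads) lies 19 mm behind it; z points along the fingers, y is the direction in which the jaws open and shut (so a half turn about z gives the same grasp; the last joint's range is limited). The gripper opens to 85 mm and grips with 20 to 120 N. Pads are 22 mm wide; open, the fingers measure 114 mm over their backs; the gripper's body (76 mm by 85 mm) begins 54 mm behind the grasp point. The pads swing forward as they close: fully open they stand 13 mm farther back than shut.
Start: joints at [1.165, 0.477, 0.022, 1.555, -0.011, 1.109, -0.083], TCP at [0.198, -0.645, 0.231] pointing down, gripper open.
Joint ranges: [-2.96, 2.96], [-0.34, 2.1], [-1.41, 1.46], [0.24, 2.44], [-1.37, 4.51], [0.17, 1.92], [-2.96, 2.96]. Speed limits (rad/s): [2.39, 2.39, 3.14, 3.14, 3.14, 3.14, 3.14].

INTERFACE

Orientations are given as a rotation vector (axis times angle).
In Python, from bench import r gives the robot as it stands. The module is installed in compiled form; this text tells all that it offers.
- The arm moves only by the tool apply_moves, never from a script. Its argument "plan" is a list that holds one entry, the list of rows, each a list of 7 numbers: the turn, a rotation vector about the tool's x, y, z scaled (see below), then the shift along the tool's x, y, z scaled (see below), then the closure, from -1 (fully open) to 1 (shut). In form: [[[wx, wy, wz, tx, ty, tz, grip], ...]]. A call has 1 to 12 rows; each row is the pose to reach, as a shift and turn from the pose commanded when the call began, along the tool's axes at that moment, turning the shorter way round; what a row does not reach only later rows make up. The controller multiplies each number of a shift by 0.4 m and each number of a turn by 180 degrees. A row lasts 1/12 s, in which the tool goes at most 41.7 mm and 7.16 degrees, less where a joint would pass 70% of its speed; a pose out of reach is approached as far as the arm can. A call with a number of a shift or a turn outside -1 to 1 is refused whole. A call with a gripper value outside its range is refused whole. The fingers move at their own pace and stop on an object; "force" is the grip in N (left out, the last holds). Time passes only in rows, so rows that repeat a pose let the fingers close. It gives the time, the measured TCP pose, the force and the opening at its end, in the units of the state.
- r.get_obs(): the state, without advancing time (a new reading comes with each control period).
- r.grab_frame(name): name is "scene" or "top" or "wrist"; returns a dict with "pixels" (480x640x3 uint8, blue, green, red), "fx", "fy", "cx", "cy" (pixels), "k1" (the pictures are not rectified: a ray, as slopes to the right and down, at radius r is drawn at 1 + k1 r^2 times it, then the intrinsics apply), "pose" (4x4, takes a point from camera to world coordinates). Camera axes: x right, y up, looking along -z (the intrinsics and any distortion apply to the point x, -y, -z); pixel columns grow to the right and rows downward; lengths in m; the calibration is good to about 2 mm. A picture is of the moment at which its call begins. There is no depth.
- r.hand_in(): hands the job in, once; it reports no verdict.
The state is a dict: "clock": time; "joints": joint angles; "qvel": joint speeds; "tau": joint torques, N m; "tcp_pos": TCP position; "orientation": TCP orientation; "contact_force": force on the tool from outside, world axes, zero at the start; "moment": the same for the moment, N m; "grip_width": finger opening in m.
Only numpy, scipy, OpenCV 4.12 (cv2) and the standard library are available. Lean on these libraries where they do the work, as an engineer would, in place of code of your own. Each camera call takes 0.05 s, during which the arm holds its last target. There are 200 camera calls.

## Working session

There is one attempt and no reset: what is moved stays moved. The work goes in short steps, Python scripts to look and compute and a tool call to move; the robot and the scene stay as the last step left them, time stands still between calls to the robot, and variables do not carry over. Pictures are saved under pics/ and viewed, on a budget of 10 in all, crops included, one or two more only if the job needs it, and the job is handed in when it is done.

Besides the shell and the picture viewer there is one more tool, called after "Emit:" as name(argument=value, ...) on one line, values as JSON. apply_moves: Moves the arm, as the interface text tells. Its arguments: {"type":"object","properties":{"plan":{"type":"array","items":{"type":"array","items":{"type":"array","items":{"type":"number","minimum":-1,"maximum":1}}}},"force":{"type":"number"}},"required":["plan"]}

```bash
mkdir -p pics; cat > h.py <<'E'
import numpy as np, cv2, pickle
from scipy.spatial.transform import Rotation as R
from bench import r
def grab(n,tag):
    f=r.grab_frame(n); f["pixels"]=np.asarray(f["pixels"]); cv2.imwrite(f"pics/{tag}.png",f["pixels"]); pickle.dump(f,open(f"pics/{tag}.pkl","wb")); return f
def load(tag): return pickle.load(open(f"pics/{tag}.pkl","rb"))
def ray(f,u,v):
    d=np.array([(u-f["cx"])/f["fx"],(v-f["cy"])/f["fy"]]); s=d.copy()
    for _ in range(20): s=d/(1+f["k1"]*(s@s))
    P=np.array(f["pose"]); w=P[:3,:3]@np.array([s[0],-s[1],-1.]); return P[:3,3],w
def onz(f,u,v,z):
    o,w=ray(f,u,v); return o+w*(z-o[2])/w[2]
def proj(f,p):
    P=np.array(f["pose"]); c=P[:3,:3].T@(np.asarray(p,float)-P[:3,3]); s=np.array([c[0],-c[1]])/-c[2]; s=s*(1+f["k1"]*(s@s))
    return np.array([s[0]*f["fx"]+f["cx"],s[1]*f["fy"]+f["cy"]])
def tri(a,pa,b,pb):
    o1,d1=ray(a,*pa);o2,d2=ray(b,*pb)
    t=np.linalg.lstsq(np.stack([d1,-d2],1),o2-o1,rcond=None)[0]
    x,y=o1+t[0]*d1,o2+t[1]*d2; return (x+y)/2,np.linalg.norm(x-y)
E
python3 - <<'E'
from h import *
o=r.get_obs()
for k,v in o.items(): print(k,np.round(v,3))
a=grab("scene","scene0");b=grab("top","top0")
for f in(a,b): print(f["fx"],f["cx"],f["cy"],f["k1"],np.round(f["pose"],3).tolist())
E
```

```text
clock 0.0
joints [ 1.165  0.478  0.022  1.556 -0.011  1.109 -0.083]
qvel [-0.001  0.    -0.     0.001 -0.    -0.     0.   ]
tau [ 1.0000e-03 -5.9645e+01  1.6080e+00 -2.8119e+01  1.2000e-02  9.0000e-03
  0.0000e+00]
tcp_pos [ 0.198 -0.645  0.23 ]
orientation [-3.105e+00 -4.660e-01  1.000e-03]
contact_force [-0.562  0.524 -0.317]
moment [ 0.002 -0.002  0.002]
grip_width 0.085
481.0432220653973 331.70212214046717 247.4879834299992 -0.09515067379851765 [[0.495, -0.519, 0.697, 1.331], [0.869, 0.277, -0.411, -0.48], [0.02, 0.809, 0.587, 0.737], [0.0, 0.0, 0.0, 1.0]]
494.501834234718 315.5937788967197 238.35371906139864 -0.09128453416659235 [[-0.042, 0.977, -0.21, 0.282], [-0.999, -0.042, 0.007, -0.032], [-0.002, 0.21, 0.978, 1.181], [0.0, 0.0, 0.0, 1.0]]
```

View pics/scene0.png

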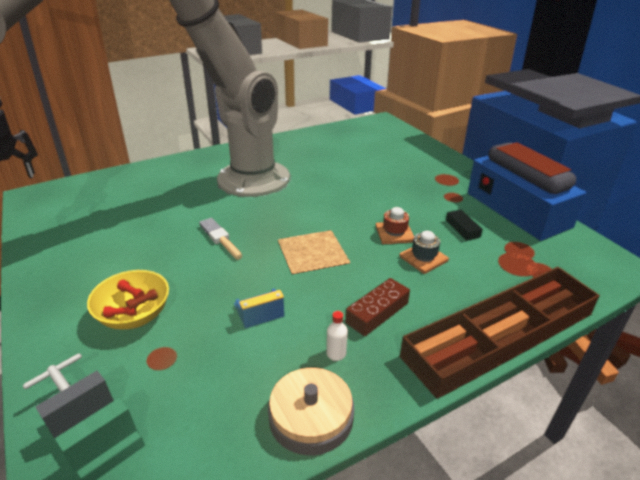

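View pics/top0.png

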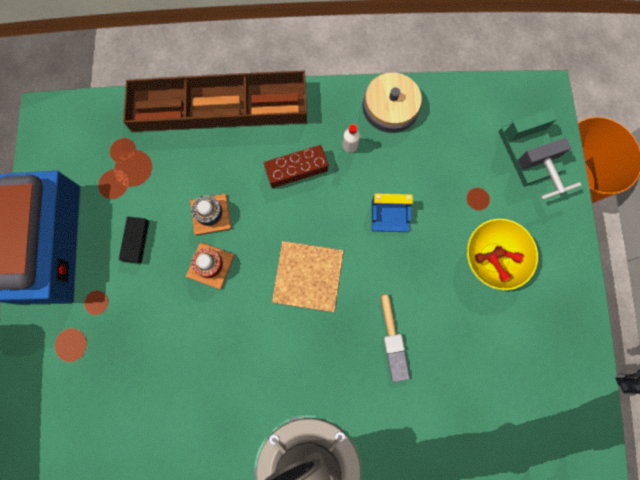

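The scene view shows the brown roll at about (396,225), the grey one at (427,245), the mat at (314,251) and the dispenser at (262,306), seen from behind. In the top view they are at (207,262), (207,210), (308,277) and (391,212). The dispenser's yellow plate is at (393,199) and its front opens toward the robot.

```bash
python3 - <<'E'
from h import *
a=load("scene0");b=load("top0")
def blob(f,box,lo,hi):
    x0,y0,x1,y1=box; h=cv2.cvtColor(f["pixels"],cv2.COLOR_BGR2HSV)[y0:y1,x0:x1]
    m=cv2.inRange(h,np.array(lo),np.array(hi)); c=max(cv2.findContours(m,0,1)[0],key=cv2.contourArea)
    c=c+np.array([x0,y0]); M=cv2.moments(c); return (M["m10"]/M["m00"],M["m01"]/M["m00"]),cv2.boxPoints(cv2.minAreaRect(c)),cv2.contourArea(c)
Y=((20,120,120),(35,255,255)); W=((0,0,130),(180,90,255)); O=((3,110,90),(22,255,255))
for n,bs,bt,c in (("plate",(225,280,300,335),(360,180,425,240),Y),("postA",(375,195,420,250),(185,240,240,290),W),("postB",(410,220,450,272),(185,190,240,237),W),("mat",(270,225,355,280),(265,235,350,318),((8,70,90),(25,255,255)))):
    s=blob(a,bs,*c);t=blob(b,bt,*c); p,e=tri(a,s[0],b,t[0]); print(n,np.round(s[0],1),s[2],np.round(t[0],1),t[2],"->",p.round(4),"gap",round(e,4))
    z={"plate":.059,"mat":.004}.get(n)
    if z: print(np.array([onz(b,*q,z) for q in t[1]]).round(3).tolist())
for n,bt in (("baseA",(180,238,240,292)),("baseB",(182,190,240,237))):
    t=blob(b,bt,*O); q=np.array([onz(b,*q,.012) for q in t[1]]); print(n,q.round(3).tolist(),q.mean(0).round(4))
t=blob(b,(360,180,425,240),(100,120,60),(130,255,255)); print("blue",t[1].round(1).tolist(),[onz(b,*q,.035).round(3).tolist() for q in t[1]])
f=b["pixels"][180:240,360:425]; g=cv2.resize(np.hstack([f,b["pixels"][235:295,180:245]]),None,fx=6,fy=6,interpolation=2);cv2.imwrite("pics/crop1.png",g)
E
```

```text
plate [261.2 299.2] 294.5 [393.3 198.3] 325.5 -> [ 0.6131 -0.2273  0.0564] gap 0.0031
[[0.603, -0.181, 0.059], [0.627, -0.184, 0.059], [0.62, -0.274, 0.059], [0.597, -0.272, 0.059]]
postA [399.4 214.8] 176.0 [203.2 260.6] 171.0 -> [0.4824 0.2235 0.0596] gap 0.0051
postB [428.4 237.8] 256.5 [203.2 204.5] 244.0 -> [0.613  0.2197 0.0674] gap 0.0016
mat [312.4 251.7] 1974.0 [307.6 276.2] 3784.5 -> [ 0.4441 -0.0166 -0.0035] gap 0.0021
[[0.384, 0.07, 0.004], [0.533, 0.044, 0.004], [0.503, -0.107, 0.004], [0.355, -0.077, 0.004]]
baseA [[0.454, 0.275, 0.012], [0.539, 0.244, 0.012], [0.502, 0.158, 0.012], [0.418, 0.19, 0.012]] [0.4783 0.2168 0.012 ]
baseB [[0.647, 0.268, 0.012], [0.656, 0.177, 0.012], [0.563, 0.165, 0.012], [0.554, 0.254, 0.012]] [0.6051 0.2161 0.012 ]
blue [[370.20001220703125, 229.89999389648438], [372.0, 201.0], [411.0, 203.39999389648438], [409.20001220703125, 232.3000030517578]] [[0.543, -0.171, 0.035], [0.614, -0.18, 0.035], [0.604, -0.275, 0.035], [0.533, -0.264, 0.035]]
```

View pics/crop1.png

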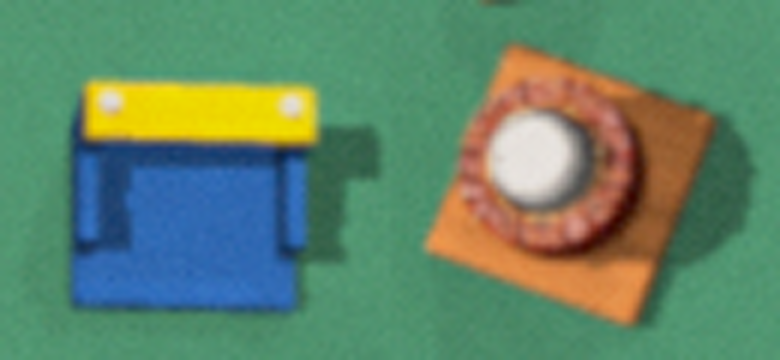

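The crop confirms that the dispenser's plate is at the far side and its front is toward the robot, and that roll A sits on its post. Post A is at about (0.480,0.218) and the dispenser axis is close to world +x. Next I write a helper that converts targets to move numbers, and use it to go look at the dispenser with the wrist camera.

```bash
cat >> h.py <<'E'
def down(jaw):  # tool down, tool y at world angle jaw (deg)
    t=np.radians(jaw); y=np.array([np.cos(t),np.sin(t),0]); z=np.array([0,0,-1.]); return R.from_matrix(np.stack([np.cross(y,z),y,z],1))
def go(pos,jaw,start=None,ori=None):
    o=r.get_obs(); p0=np.array(o["tcp_pos"]) if start is None else np.array(start)
    R0=R.from_rotvec(o["orientation"]) if ori is None else ori
    y=R0.as_matrix()[:,1]; j0=np.degrees(np.arctan2(y[1],y[0]))
    D=(R0.inv()*down(jaw)).as_rotvec()/np.pi; d=R0.inv().apply(np.array(pos)-p0)/.4
    print("jaw now",j0.round(1),"row",np.round(D,4).tolist(),np.round(d,4).tolist(),"rows>=",round(max(np.linalg.norm(d)*400/41.7,np.linalg.norm(D)*180/7.16),1))
E
python3 - <<'E'
from h import *
f=r.grab_frame("wrist");o=r.get_obs();R0=R.from_rotvec(o["orientation"])
P=np.array(f["pose"]);print("cam in tool",R0.inv().apply(P[:3,3]-o["tcp_pos"]).round(3),(R0.as_matrix().T@P[:3,:3]).round(2).tolist(),f["fx"],f["k1"])
for j in(90,-90,0,180):go([.5,-.23,.28],j)
E
```

```text
cam in tool [ 0.066 -0.001 -0.142] [[-0.0, 0.96, 0.27], [1.0, 0.0, 0.0], [0.0, 0.27, -0.96]] 403.90566771077175 -0.01016184636438605
jaw now -72.9 row [-0.0001, -0.0006, -0.9052] [1.0263, -0.7701, -0.1226] rows>= 22.8
jaw now -72.9 row [-0.0004, 0.0001, 0.0948] [1.0263, -0.7701, -0.1226] rows>= 12.4
jaw now -72.9 row [-0.0004, -0.0003, -0.4052] [1.0263, -0.7701, -0.1226] rows>= 12.4
jaw now -72.9 row [-0.0003, 0.0004, 0.5948] [1.0263, -0.7701, -0.1226] rows>= 15.0
```

Emit:
apply_moves(plan=[[[0,0,-0.383,1.0,-0.77,-0.12,-1],[0,0,-0.383,1.0,-0.77,-0.12,-1],[0,0,-0.383,1.0,-0.77,-0.12,-1],[0,0,-0.383,1.0,-0.77,-0.12,-1],[0,0,-0.383,1.0,-0.77,-0.12,-1],[0,0,-0.383,1.0,-0.77,-0.12,-1],[0,0,-0.383,1.0,-0.77,-0.12,-1],[0,0,-0.383,1.0,-0.77,-0.12,-1],[0,0,-0.383,1.0,-0.77,-0.12,-1],[0,0,-0.383,1.0,-0.77,-0.12,-1],[0,0,-0.383,1.0,-0.77,-0.12,-1],[0,0,-0.383,1.0,-0.77,-0.12,-1]]])

```text
clock: 1.15
tcp_pos: [0.4865, -0.2376, 0.2788]
orientation: [2.298, 2.143, -0.0]
contact_force: [1.8, -0.4, -0.1]
grip_width: 0.0852
```

Emit:
apply_moves(plan=[[[0,0,0,0,0,0,-1],[0,0,0,0,0,0,-1]]])

```text
clock: 1.32
tcp_pos: [0.4876, -0.2364, 0.2789]
orientation: [2.291, 2.149, 0.002]
contact_force: [-0.8, -0.8, 0.0]
grip_width: 0.0855
```

```bash
python3 - <<'E'
from h import *
f=grab("wrist","w1");o=r.get_obs();print(o["clock"],np.round(o["tcp_pos"],4),np.round(o["joints"],2))
print([proj(f,p).round() for p in ([.606,-.227,.055],[.553,-.22,.01])])
go([.52,-.21,.28],-4)
E
```

```text
1.3667 [ 0.4862 -0.2386  0.2785] [ 0.7   0.25 -0.43  1.8   0.11  1.12  0.17]
[array([450., 190.]), array([384., 180.])]
jaw now -3.9 row [-0.0001, 0.0, 0.0007] [0.0771, 0.0795, -0.0039] rows>= 1.1
```

View pics/w1.png

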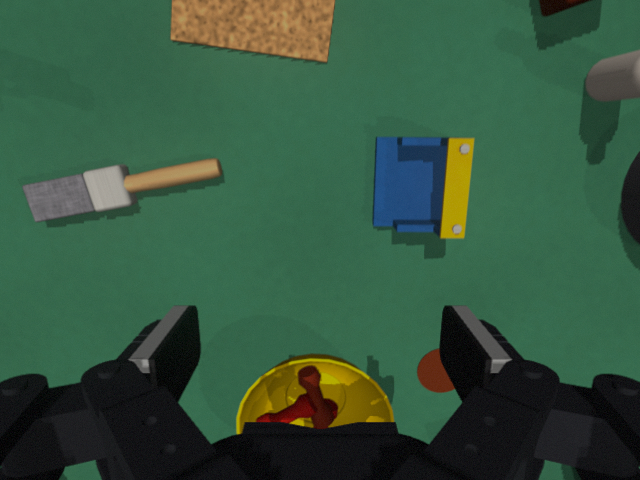

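The wrist view shows the dispenser. The yellow plate spans about (441–474, 138–238), and the front corners of the floor are near (376,137) and (374,227).

```bash
cat >> h.py <<'E'
def corners(f,box,lo,hi):
    x0,y0,x1,y1=box; h=cv2.cvtColor(f["pixels"],cv2.COLOR_BGR2HSV)[y0:y1,x0:x1]
    m=cv2.inRange(h,np.array(lo),np.array(hi)); m=cv2.morphologyEx(m,cv2.MORPH_CLOSE,np.ones((7,7)));c=max(cv2.findContours(m,0,1)[0],key=cv2.contourArea)
    h=cv2.convexHull(c); e=1.
    while len(q:=cv2.approxPolyDP(h,e,True))>4: e+=.3
    return q[:,0].astype(float)+[x0,y0]
YL=((20,120,100),(35,255,255)); BL=((100,120,40),(130,255,255))
E
python3 - <<'E'
from h import *
f=load("w1")
q=corners(f,(340,100,500,270),*YL);p=np.array([onz(f,*k,.059) for k in q]);print(q.tolist(),p.round(4).tolist(),p.mean(0).round(4))
i=np.argsort(p[:,0]);fr=p[i[:2]];fr=fr[np.argsort(fr[:,1])];d=fr[1]-fr[0];yaw=np.arctan2(-d[0],d[1]);print("len",np.linalg.norm(d),"yaw",np.degrees(yaw))
bk=p[i[2:]];bk=bk[np.argsort(bk[:,1])];d=bk[1]-bk[0];print("yaw bk",np.degrees(np.arctan2(-d[0],d[1])),np.linalg.norm(d))
x=np.array([np.cos(yaw),np.sin(yaw)]);print("home",fr.mean(0)[:2]-.018*x)
b=corners(f,(340,100,500,270),*BL);print(b.tolist());print([onz(f,*k,.01).round(4).tolist() for k in b])
t=load("top0");qt=corners(t,(360,180,425,240),*YL);print(qt.tolist(),[ [onz(t,*k,.059).round(4).tolist()] for k in qt]); print("tri",tri(f,q.mean(0),t,qt.mean(0)))
s=load("scene0");qs=corners(s,(225,280,300,335),*YL);print("tri scene",qs.tolist(),tri(f,q.mean(0),s,qs.mean(0)))
for j in(90,-90):go([.478,.214,.24],j)
E
```

```text
[[473.0, 138.0], [464.0, 236.0], [441.0, 238.0], [449.0, 138.0]] [[0.6235, -0.1825, 0.059], [0.6183, -0.2703, 0.059], [0.597, -0.2708, 0.059], [0.6027, -0.1812, 0.059]] [ 0.6104 -0.2262  0.059 ]
len 0.08982725159812903 yaw -3.6299589501691676
yaw bk -3.439890518020476 0.08795590880438044
home [ 0.58186346 -0.2248859 ]
[[377.0, 137.0], [446.0, 139.0], [438.0, 234.0], [373.0, 225.0]]
[[0.547, -0.1774, 0.01], [0.6149, -0.1836, 0.01], [0.6082, -0.2801, 0.01], [0.5403, -0.266, 0.01]]
[[374.0, 194.0], [410.0, 194.0], [412.0, 203.0], [374.0, 202.0]] [[[0.6242, -0.1832, 0.059]], [[0.6207, -0.269, 0.059]], [[0.5984, -0.2718, 0.059]], [[0.6045, -0.1819, 0.059]]]
tri (array([ 0.61491938, -0.22756823,  0.04705071]), np.float64(0.0020211540404489374))
tri scene [[282.0, 297.0], [245.0, 308.0], [240.0, 303.0], [278.0, 290.0]] (array([ 0.61212361, -0.22546272,  0.05403935]), np.float64(0.00022874788415737845))
jaw now -3.9 row [-0.0001, -0.0001, -0.5215] [1.1276, -0.0968, 0.0961] rows>= 13.1
jaw now -3.9 row [-0.0001, 0.0001, 0.4785] [1.1276, -0.0968, 0.0961] rows>= 12.0
```

Home is at about (0.582,-0.225) with a yaw of -3.6°, and the front edge of the floor gives (0.5816,-0.224), so the two agree. Next I go to post A.

Emit:
apply_moves(plan=[[[0,0,-0.5215,1.0,-0.09,0.05,-1],[0,0,-0.5215,1.0,-0.09,0.05,-1],[0,0,-0.5215,1.0,-0.09,0.05,-1],[0,0,-0.5215,1.0,-0.09,0.05,-1],[0,0,-0.5215,1.0,-0.09,0.05,-1],[0,0,-0.5215,1.0,-0.09,0.05,-1],[0,0,-0.5215,1.0,-0.09,0.05,-1],[0,0,-0.5215,1.0,-0.09,0.05,-1],[0,0,-0.5215,1.0,-0.09,0.05,-1],[0,0,-0.5215,1.0,-0.09,0.05,-1],[0,0,-0.5215,1.0,-0.09,0.05,-1],[0,0,-0.5215,1.0,-0.09,0.05,-1]]])

```text
clock: 2.37
tcp_pos: [0.4778, 0.1626, 0.2582]
orientation: [-0.209, -3.134, 0.0]
contact_force: [-0.6, -0.7, 0.2]
grip_width: 0.0856
```

```bash
python3 - <<'E'
from h import *
f=grab("wrist","w2");o=r.get_obs();print(o["clock"],np.round(o["tcp_pos"],4),np.round(o["joints"],2))
print([proj(f,p).round() for p in ([.48,.217,.078],[.48,.217,.012],[.605,.216,.078])])
go([.478,.215,.20],90)
E
```

```text
2.4167 [0.4781 0.1613 0.258 ] [ 0.31  0.28 -0.89  1.88  0.24  1.1   0.77]
[array([386., 213.]), array([375., 199.]), array([398., 349.])]
jaw now 82.7 row [-0.0003, -0.0003, -0.0407] [0.0171, 0.1334, 0.1449] rows>= 1.9
```

View pics/w2.png

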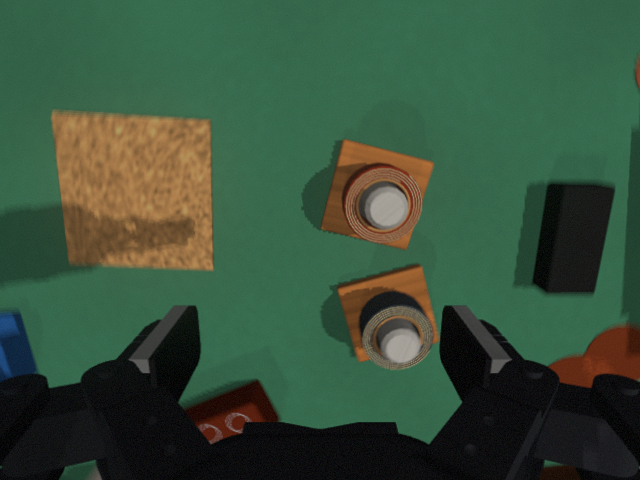

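The brown roll's top ring is centred at about (383,204), with its post top at (386,207). The grey roll is at (400,337) and the mat at (133,190).

```bash
python3 - <<'E'
from h import *
f=load("w2");t=load("top0")
q=corners(f,(310,130,440,255),(3,110,60),(22,255,255)); p=np.array([onz(f,*k,.012) for k in q]);print(q.tolist(),p.round(3).tolist(),p.mean(0).round(4))
def wh(f,box,v):
    x0,y0,x1,y1=box;h=cv2.cvtColor(f["pixels"],cv2.COLOR_BGR2HSV)[y0:y1,x0:x1];m=cv2.inRange(h,np.array((0,0,v)),np.array((180,60,255)))
    c=max(cv2.findContours(m,0,1)[0],key=cv2.contourArea);return cv2.minEnclosingCircle(c+np.array([x0,y0]))
for v in(110,140,160):
    a=wh(f,(355,175,415,235),v);b=wh(t,(185,240,225,285),v);print(v,a,b,onz(f,*a[0],.078).round(4),onz(t,*b[0],.078).round(4),tri(f,a[0],t,b[0]))
print("ringtop z.06",onz(f,383,204,.06).round(4), "edges",onz(f,343,204,.06).round(4),onz(f,423,204,.06).round(4))
m=corners(f,(40,95,225,285),(8,60,60),(25,255,255));p=np.array([onz(f,*k,.004) for k in m]);print("mat",p.round(3).tolist(),p.mean(0))
E
```

```text
[[344.0, 139.0], [433.0, 163.0], [405.0, 249.0], [321.0, 228.0]] [[0.42, 0.194, 0.012], [0.453, 0.275, 0.012], [0.534, 0.242, 0.012], [0.501, 0.161, 0.012]] [0.4767 0.2177 0.012 ]
110 ((387.4175720214844, 207.32321166992188), 21.14352798461914) ((204.0, 261.25), 8.004005432128906) [0.4757 0.2184 0.078 ] [0.4762 0.2153 0.078 ] (array([0.48288906, 0.22355328, 0.04155307]), np.float64(0.0005963762058249816))
140 ((388.46240234375, 206.9923553466797), 19.507539749145508) ((203.38235473632812, 260.73529052734375), 7.645457744598389) [0.4756 0.2193 0.078 ] [0.4774 0.2167 0.078 ] (array([0.48352938, 0.22484067, 0.04111697]), np.float64(0.0009063460316963497))
160 ((387.5, 209.0), 16.800395965576172) ((203.0263214111328, 260.6842041015625), 7.3159284591674805) [0.4771 0.2183 0.078 ] [0.4776 0.2175 0.078 ] (array([0.4794549 , 0.21995505, 0.0670187 ]), np.float64(0.00013945421750574753))
ringtop z.06 [0.476  0.2175 0.06  ] edges [0.4715 0.1838 0.06  ] [0.4806 0.2513 0.06  ]
mat [[0.358, -0.074, 0.004], [0.385, 0.07, 0.004], [0.531, 0.043, 0.004], [0.505, -0.102, 0.004]] [ 0.44501841 -0.01549077  0.004     ]
```

Post A is at (0.4765,0.218). At z=0.06 the ring spans 68.1 mm, which checks the height. I move above it.

Emit:
apply_moves(plan=[[[0,0,-0.0407,0.02,0.14,0.145,-1],[0,0,-0.0407,0.02,0.14,0.145,-1],[0,0,-0.0407,0.02,0.14,0.145,-1],[0,0,-0.0407,0.02,0.14,0.145,-1]]])

```text
clock: 2.75
tcp_pos: [0.4771, 0.2181, 0.1987]
orientation: [-0.023, -3.138, 0.002]
contact_force: [0.3, -0.5, -0.6]
grip_width: 0.0853
```

```bash
python3 - <<'E'
from h import *
o=r.get_obs();print(o["clock"],np.round(o["tcp_pos"],4),np.round(o["joints"],2))
go([.4765,.218,.02],90)
E
```

```text
2.75 [0.4771 0.2181 0.1987] [ 0.17  0.4  -0.88  1.9   0.36  1.01  0.68]
jaw now 89.2 row [-0.0004, -0.0012, -0.0047] [-0.0003, 0.0004, 0.4468] rows>= 4.3
```

Centred. I descend at a moderate pace, with the last part slower, then close on the roll.

Emit:
apply_moves(plan=[[[0,0,-0.004,0,0,0.08,-1],[0,0,-0.004,0,0,0.16,-1],[0,0,-0.004,0,0,0.24,-1],[0,0,-0.004,0,0,0.29,-1],[0,0,-0.004,0,0,0.33,-1],[0,0,-0.004,0,0,0.37,-1],[0,0,-0.004,0,0,0.41,-1],[0,0,-0.004,0,0,0.447,-1],[0,0,-0.004,0,0,0.447,-1]]])

```text
clock: 3.5
tcp_pos: [0.4781, 0.2154, 0.0201]
orientation: [-0.009, -3.14, 0.005]
contact_force: [-0.4, -0.6, 0.4]
grip_width: 0.0858
```

Emit:
apply_moves(plan=[[[0,0,0,0,0,0,0],[0,0,0,0,0,0,0],[0,0,0,0,0,0,0],[0,0,0,0,0,0,0],[0,0,0,0,0,0,0],[0,0,0,0,0,0,0]]], force=40)

```text
clock: 4.0
tcp_pos: [0.4792, 0.2184, 0.0231]
orientation: [0.002, 3.139, -0.001]
contact_force: [-0.3, -3.4, 7.8]
grip_width: 0.0677
```

Emit:
apply_moves(plan=[[[0,0,0,0,0,-0.03,0],[0,0,0,0,0,-0.07,0],[0,0,0,0,0,-0.12,0],[0,0,0,0,0,-0.17,0],[0,0,0,0,0,-0.23,0],[0,0,0,0,0,-0.3,0],[0,0,0,0,0,-0.3,0],[0,0,0,0,0,-0.3,0]]])

```text
clock: 4.67
tcp_pos: [0.4788, 0.2195, 0.1439]
orientation: [0.001, 3.138, 0.002]
contact_force: [-0.3, -0.1, -2.4]
grip_width: 0.0677
```

```bash
python3 - <<'E'
from h import *
o=r.get_obs();print(o["clock"],np.round(o["tcp_pos"],4),np.round(o["joints"],2),o["contact_force"],o["grip_width"])
go([.47,-.02,.14],90)
f=grab("wrist","w3")
E
```

```text
4.6667 [0.4788 0.2195 0.1439] [ 0.12  0.47 -0.84  1.95  0.44  0.91  0.62] [-0.29548436 -0.10369089 -2.43816222] 0.06765424335028307
jaw now 90.0 row [0.0004, 0.0012, -0.0001] [0.0219, -0.5987, 0.009] rows>= 5.7
```

View pics/w3.png

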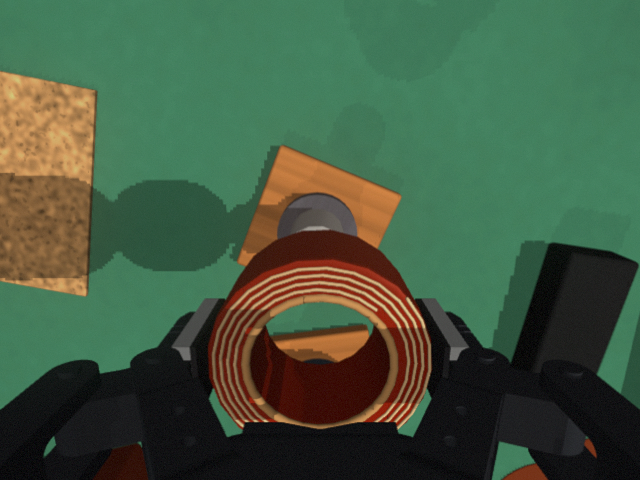

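The roll is held level between the pads (ring centre at about (320,350)), and the post is clear. I carry it to the mat.

Emit:
apply_moves(plan=[[[0,0,0,0.02,-0.05,0,0],[0,0,0,0.02,-0.13,0,0],[0,0,0,0.02,-0.21,0,0],[0,0,0,0.02,-0.29,0,0],[0,0,0,0.02,-0.37,0,0],[0,0,0,0.02,-0.45,0,0],[0,0,0,0.02,-0.52,0.05,0],[0,0,0,0.02,-0.57,0.1,0],[0,0,0,0.02,-0.6,0.15,0],[0,0,0,0.02,-0.6,0.2,0],[0,0,0,0.02,-0.6,0.25,0],[0,0,0,0.02,-0.6,0.25,0]]])

```text
clock: 5.72
tcp_pos: [0.4663, -0.0217, 0.0381]
orientation: [-0.001, -3.134, -0.001]
contact_force: [-1.6, -0.8, -2.2]
grip_width: 0.0677
```

```bash
python3 - <<'E'
from h import *
o=r.get_obs();print(o["clock"],np.round(o["tcp_pos"],4),np.round(o["joints"],2),o["contact_force"],o["grip_width"])
go([.47,-.02,.003],90)
E
```

```text
5.7167 [ 0.4663 -0.0217  0.0381] [ 0.49  0.54 -0.7   2.15  0.57  0.66  0.96] [-1.57949141 -0.77808585 -2.21968056] 0.06765598338699587
jaw now 90.0 row [0.0002, -0.0025, -0.0001] [-0.01, 0.0041, 0.0876] rows>= 0.8
```

Now I lower it slowly to contact, correcting the small tilt.

Emit:
apply_moves(plan=[[[0,-0.002,0,0,0,0.03,0],[0,-0.002,0,0,0,0.055,0],[0,-0.002,0,0,0,0.07,0],[0,-0.002,0,0,0,0.08,0],[0,-0.002,0,0,0,0.086,0],[0,-0.002,0,0,0,0.09,0],[0,-0.002,0,0,0,0.09,0]]])

```text
clock: 6.3
tcp_pos: [0.47, -0.0212, 0.0059]
orientation: [0.0, 3.135, -0.0]
contact_force: [0.1, -1.0, -2.1]
grip_width: 0.0676
```

Emit:
apply_moves(plan=[[[0,0,0,0,0,0.003,0],[0,0,0,0,0,0.006,0],[0,0,0,0,0,0.006,0]]])

```text
clock: 6.55
tcp_pos: [0.47, -0.0212, 0.0035]
orientation: [0.0, 3.135, -0.0]
contact_force: [0.6, 0.2, -0.9]
grip_width: 0.0675
```

Emit:
apply_moves(plan=[[[0,0,0,0,0,0.002,0],[0,0,0,0,0,0.003,0],[0,0,0,0,0,0.003,0]]])

```text
clock: 6.8
tcp_pos: [0.4701, -0.0213, 0.0031]
orientation: [0.0, 3.135, -0.002]
contact_force: [-3.8, -1.1, 10.7]
grip_width: 0.0679
```

Contact at 10.7 N, so the roll is on the mat. I release it and go up.

Emit:
apply_moves(plan=[[[0,0,0,0,0,-0.001,-1],[0,0,0,0,0,-0.001,-1],[0,0,0,0,0,-0.001,-1],[0,0,0,0,0,-0.001,-1],[0,0,0,0,0,-0.05,-1],[0,0,0,0,0,-0.12,-1],[0,0,0,0,0,-0.21,-1],[0,0,0,0,0,-0.3,-1],[0,0,0,0,0,-0.38,-1],[0,0,0,0,0,-0.38,-1]]])

```text
clock: 7.63
tcp_pos: [0.4725, -0.0205, 0.1596]
orientation: [0.0, 3.126, -0.001]
contact_force: [1.8, -0.8, -0.2]
grip_width: 0.0855
```

```bash
python3 - <<'E'
from h import *
o=r.get_obs();print(o["clock"],np.round(o["tcp_pos"],4),np.round(o["joints"],2),o["contact_force"],o["grip_width"])
f=grab("wrist","w4");t=grab("top","top1")
print(proj(f,[.47,-.021,.04]).round(),proj(t,[.47,-.021,.04]).round())
go([.443,-.019,.14],-4)
E
```

```text
7.6333 [ 0.4725 -0.0205  0.1596] [ 0.65  0.35 -0.87  2.06  0.35  0.86  1.15] [ 1.77045484 -0.7961104  -0.15367578] 0.08546247012191203
[319. 231.] [308. 262.]
jaw now 89.9 row [0.0021, 0.0025, 0.5219] [0.0671, 0.0062, 0.0376] rows>= 13.1
```

View pics/w4.png

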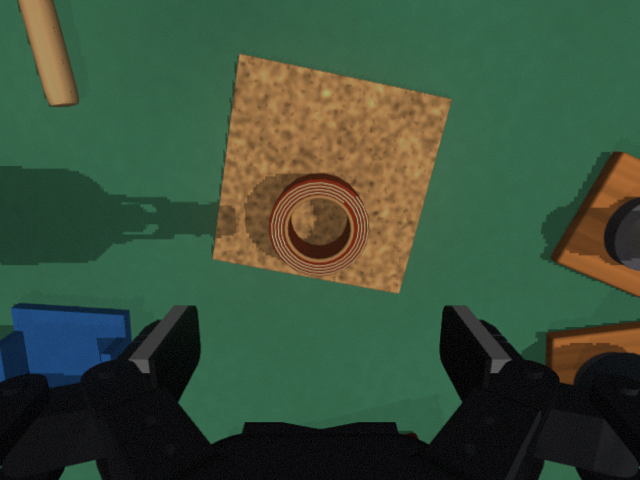

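The roll stands flat on the mat, released. The ring centre is at (319,227), within 2 mm of the predicted (319,231), and it lies fully inside the mat. Next I work out the rim pinch, with the jaw along the dispenser's x.

```bash
python3 - <<'E'
from h import *
f=load("w4");c=onz(f,319.3,227.3,.04);print(c,np.linalg.norm(onz(f,269,227,.04)-onz(f,369.5,227,.04)))
t=load("top1");tt=t["pixels"];h=cv2.cvtColor(tt,cv2.COLOR_BGR2HSV)[235:295,280:335];m=cv2.inRange(h,np.array((0,90,30)),np.array((8,255,200)))
n=max(cv2.findContours(cv2.morphologyEx(m,3,np.ones((3,3))),0,1)[0],key=cv2.contourArea);e=cv2.minEnclosingCircle(n+np.array([280,235]));print(e,onz(t,*e[0],.03))
x=np.array([np.cos(np.radians(-3.6)),np.sin(np.radians(-3.6))]);p=c[:2]-.0265*x;print(p)
go([*p,.12],-3.6)
E
```

```text
[ 0.46722721 -0.02048328  0.04      ] 0.06680248699990161
((299.5, 273.0), 1.8028756380081177) [0.44733999 0.00068491 0.03      ]
[ 0.4407795  -0.01881933]
jaw now 89.9 row [0.0021, 0.0025, 0.5197] [0.0731, 0.0067, 0.0876] rows>= 13.1
```

Emit:
apply_moves(plan=[[[0.002,0.002,0.5197,0.071,0.007,0.07,0.15],[0.002,0.002,0.5197,0.071,0.007,0.07,0.15],[0.002,0.002,0.5197,0.071,0.007,0.07,0.15],[0.002,0.002,0.5197,0.071,0.007,0.07,0.15],[0.002,0.002,0.5197,0.071,0.007,0.07,0.15],[0.002,0.002,0.5197,0.071,0.007,0.07,0.15],[0.002,0.002,0.5197,0.071,0.007,0.07,0.15],[0.002,0.002,0.5197,0.071,0.007,0.07,0.15],[0.002,0.002,0.5197,0.071,0.007,0.07,0.15],[0.002,0.002,0.5197,0.071,0.007,0.07,0.15],[0.002,0.002,0.5197,0.071,0.007,0.07,0.15],[0.002,0.002,0.5197,0.071,0.007,0.07,0.15]]])

```text
clock: 8.73
tcp_pos: [0.4394, -0.0185, 0.1245]
orientation: [-2.146, -2.29, 0.005]
contact_force: [0.4, 0.3, 0.1]
grip_width: 0.0362
```

```bash
python3 - <<'E'
from h import *
o=r.get_obs();print(o["clock"],np.round(o["tcp_pos"],4),np.round(o["joints"],2),o["contact_force"],o["grip_width"])
go([.4415,-.019,.12],-3.6);go([.4415,-.019,.10],-3.6)
E
```

```text
8.7333 [ 0.4394 -0.0185  0.1245] [ 0.37  0.29 -0.53  2.16  0.22  0.74 -0.24] [0.36080608 0.28088627 0.0646873 ] 0.03622584435037955
jaw now 3.7 row [-0.0014, 0.0001, 0.0406] [-0.0016, 0.0053, 0.0111] rows>= 1.0
jaw now 3.7 row [-0.0014, 0.0001, 0.0406] [-0.0016, 0.0055, 0.0611] rows>= 1.0
```

Emit:
apply_moves(plan=[[[-0.0014,0,0.04,0,0.005,0.06,0.15],[-0.0014,0,0.04,0,0.005,0.06,0.15],[-0.0014,0,0.04,0,0.005,0.06,0.15],[-0.0014,0,0.04,0,0.005,0.06,0.15]]])

```text
clock: 9.07
tcp_pos: [0.4419, -0.018, 0.1016]
orientation: [2.276, 2.164, 0.001]
contact_force: [-0.1, -0.3, 0.0]
grip_width: 0.0366
```

```bash
python3 - <<'E'
from h import *
f=grab("wrist","w5");o=r.get_obs();print(o["clock"],np.round(o["tcp_pos"],4),o["grip_width"])
go([.4415,-.019,.012],-3.6)
E
```

```text
9.1167 [ 0.4425 -0.0181  0.1021] 0.03599561216108751
jaw now -2.9 row [0.0008, -0.0, 0.0036] [-0.0023, -0.0029, 0.2252] rows>= 2.2
```

View pics/w5.png

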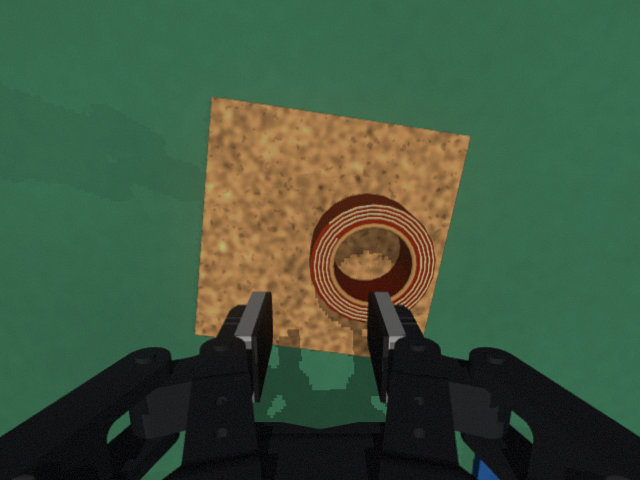

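The pads are at columns 265 and 375, and the roll's top ring is centred at about (373,262). I check the centre from this second place.

```bash
python3 - <<'E'
from h import *
f=load("w5");print(onz(f,374,262,.04),onz(f,312,262,.04),onz(f,435,262,.04)); g=load("w4"); print(tri(f,(374,262),g,(319.3,227.3)))
E
```

```text
[ 0.4695015  -0.01852358  0.04      ] [ 0.43668319 -0.01681019  0.04      ] [ 0.50184935 -0.02021742  0.04      ]
(array([ 0.46979222, -0.02073669,  0.03250523]), np.float64(0.0013951811551986555))
```

The two views agree: centre (0.469,-0.0195). I descend and pinch.

Emit:
apply_moves(plan=[[[0.001,0,0.004,-0.001,-0.001,0.07,0.15],[0.001,0,0.004,-0.001,-0.001,0.11,0.15],[0.001,0,0.004,-0.001,-0.001,0.14,0.15],[0.001,0,0.004,-0.001,-0.001,0.17,0.15],[0.001,0,0.004,-0.001,-0.001,0.2,0.15],[0.001,0,0.004,-0.001,-0.001,0.22,0.15],[0.001,0,0.004,-0.001,-0.001,0.22,0.15]]])

```text
clock: 9.7
tcp_pos: [0.442, -0.0187, 0.0133]
orientation: [-2.293, -2.146, 0.002]
contact_force: [0.1, 0.3, -0.4]
grip_width: 0.0361
```

Emit:
apply_moves(plan=[[[0,0,0,0,0,0,0.9],[0,0,0,0,0,0,0.9],[0,0,0,0,0,0,0.9],[0,0,0,0,0,0,0.9],[0,0,0,0,0,0,0.9]]], force=50)

```text
clock: 10.12
tcp_pos: [0.443, -0.0187, 0.0148]
orientation: [2.294, 2.144, 0.001]
contact_force: [-1.5, -0.8, 7.5]
grip_width: 0.0134
```

Emit:
apply_moves(plan=[[[0,0,0,0,0,-0.02,0.9],[0,0,0,0,0,-0.05,0.9],[0,0,0,0,0,-0.09,0.9],[0,0,0,0,0,-0.14,0.9],[0,0,0,0,0,-0.18,0.9],[0,0,0,0,0,-0.2,0.9],[0,0,0,0,0,-0.2,0.9]]])

```text
clock: 10.7
tcp_pos: [0.4437, -0.0187, 0.0959]
orientation: [2.293, 2.143, 0.004]
contact_force: [0.2, 0.5, -1.2]
grip_width: 0.0135
```

```bash
python3 - <<'E'
from h import *
o=r.get_obs();print(o["clock"],np.round(o["tcp_pos"],4),np.round(o["joints"],2),o["contact_force"],np.round(o["moment"],3),o["grip_width"])
go([.475,-.2185,.09],-3.6)
E
```

```text
10.7 [ 0.4437 -0.0187  0.0959] [ 0.33  0.34 -0.49  2.18  0.26  0.67 -0.41] [ 0.17712376  0.54764431 -1.22226228] [-0.002  0.036 -0.035] 0.013480782483704129
jaw now -3.9 row [0.0012, 0.0, -0.0016] [-0.493, 0.1118, 0.0151] rows>= 4.9
```

Holding (–1.2 N of weight, moment 0.036 Nm). I carry it to in front of the dispenser.

Emit:
apply_moves(plan=[[[0.001,0,-0.001,-0.04,0.01,0.01,0.9],[0.001,0,-0.001,-0.1,0.03,0.01,0.9],[0.001,0,-0.001,-0.17,0.05,0.01,0.9],[0.001,0,-0.001,-0.24,0.07,0.01,0.9],[0.001,0,-0.001,-0.31,0.09,0.01,0.9],[0.001,0,-0.001,-0.38,0.11,0.01,0.9],[0.001,0,-0.001,-0.44,0.11,0.01,0.9],[0.001,0,-0.001,-0.48,0.11,0.01,0.9],[0.001,0,-0.001,-0.493,0.11,0.01,0.9],[0.001,0,-0.001,-0.493,0.11,0.01,0.9],[0.001,0,-0.001,-0.493,0.11,0.01,0.9]]])

```text
clock: 11.62
tcp_pos: [0.4728, -0.2172, 0.0895]
orientation: [-2.289, -2.147, 0.003]
contact_force: [-0.4, 1.3, -1.3]
grip_width: 0.0134
```

```bash
python3 - <<'E'
from h import *
f=grab("wrist","w6");o=r.get_obs();print(o["clock"],np.round(o["tcp_pos"],4),np.round(o["joints"],2),o["contact_force"],o["grip_width"])
go([.475,-.2185,.025],-3.6)
E
```

```text
11.6667 [ 0.473  -0.2166  0.0896] [ 0.65  0.45 -0.42  2.02  0.27  0.73  0.  ] [ 0.33856838 -0.64884499 -1.09880087] 0.013406302128620885
jaw now -3.6 row [-0.0012, -0.0003, 0.0001] [-0.0045, 0.0058, 0.1616] rows>= 1.6
```

View pics/w6.png

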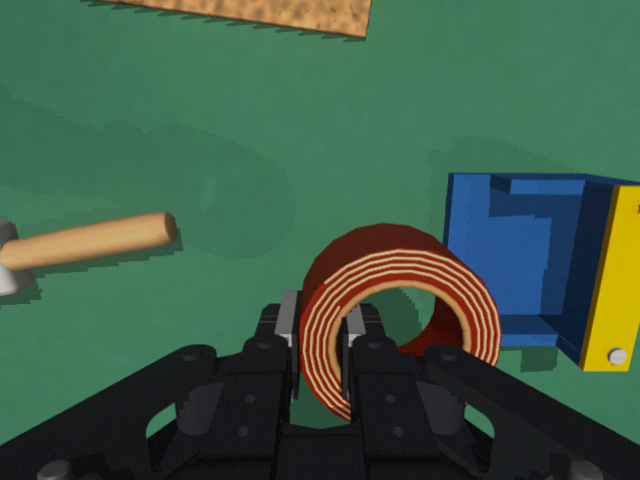

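```bash
python3 - <<'E'
from h import *
f=load("w6");o=r.get_obs();a=np.radians(-3.6);x=np.array([np.cos(a),np.sin(a),0]);y=np.array([-x[1],x[0],0])
T=np.array(o["tcp_pos"]);T[2]=0
for zt in(.112,.116,.120):
  c=T+.0275*x+[0,0,zt]; th=np.linspace(0,2*np.pi,73); P=np.array([proj(f,c+.034*(np.cos(t)*x+np.sin(t)*y)) for t in th]);print(zt,"pred L,R,top",P[:,0].min().round(1),P[:,0].max().round(1),P[:,1].min().round(1))
# dispenser: front floor corners, side-wall front tops from this view
p=[onz(f,452,173,.01),onz(f,583,180,.035),onz(f,500,347,.035)];print(np.round(p,4).tolist())
H=np.array([.582,-.225,0])
for s in(1,-1): print("pred",[proj(f,H+q[0]*x+s*q[1]*y+[0,0,q[2]]).round(0).tolist() for q in((-.038,.045,.01),(-.018,.038,.035),(-.018,.045,.035),(.018,.045,.059))])
E
```

```text
0.112 pred L,R,top 304.5 511.6 243.1
0.116 pred L,R,top 304.0 517.3 246.7
0.12 pred L,R,top 303.4 523.3 250.5
[[0.5459, -0.1758, 0.01], [0.6016, -0.1802, 0.035], [0.5661, -0.2684, 0.035]]
pred [[454.0, 176.0], [510.0, 196.0], [511.0, 182.0], [620.0, 189.0]]
pred [[441.0, 327.0], [492.0, 336.0], [491.0, 348.0], [584.0, 373.0]]
```

```bash
python3 - <<'E'
from h import *
f=load("w6");o=r.get_obs();a=np.radians(-3.6);x=np.array([np.cos(a),np.sin(a),0]);y=np.array([-x[1],x[0],0])
im=f["pixels"][220:430,280:520];g=im.min(2)
h=cv2.cvtColor(im,cv2.COLOR_BGR2HSV);m=cv2.inRange(h,np.array((5,25,120)),np.array((22,200,255)))
pts=cv2.findNonZero(m)[:,0]+[280,220];print(pts.min(0),pts.max(0),pts[pts[:,1].argmin()],pts[pts[:,0].argmax()],pts[pts[:,0].argmin()])
T=np.array(o["tcp_pos"]);T[2]=0;th=np.linspace(0,2*np.pi,181)
for zt in(.1,.104,.108,.112,.116):
  for R_ in (.034,.033):
    for l in(0,-.004):
      c=T+.0275*x+l*y+[0,0,zt];P=np.array([proj(f,c+R_*(np.cos(t)*x+np.sin(t)*y)) for t in th]);print(zt,R_,l,P.min(0).round(1),P.max(0).round(1))
cv2.imwrite("pics/crop2.png",cv2.resize(np.hstack([im,cv2.merge([m]*3)]),None,fx=1.6,fy=1.6))
E
```

```text
[302 248] [500 418] [396 248] [500 329] [302 345]
0.1 0.034 0 [305.8 233.6] [496.3 407. ]
0.1 0.034 -0.004 [305.9 245.1] [495.  415.9]
0.1 0.033 0 [308.6 236.5] [493.5 404.7]
0.1 0.033 -0.004 [308.7 247.9] [492.2 413.7]
0.104 0.034 0 [305.4 236.6] [501.1 414. ]
0.104 0.034 -0.004 [305.5 248.4] [499.8 423.1]
0.104 0.033 0 [308.2 239.5] [498.2 411.8]
0.104 0.033 -0.004 [308.3 251.3] [496.9 420.9]
0.108 0.034 0 [304.9 239.7] [506.2 421.5]
0.108 0.034 -0.004 [305.1 251.9] [504.8 430.7]
0.108 0.033 0 [307.9 242.8] [503.3 419.1]
0.108 0.033 -0.004 [308.  254.9] [501.8 428.4]
0.112 0.034 0 [304.5 243.1] [511.6 429.3]
0.112 0.034 -0.004 [304.6 255.6] [510.1 438.8]
0.112 0.033 0 [307.5 246.2] [508.6 426.9]
0.112 0.033 -0.004 [307.6 258.6] [507.1 436.4]
0.116 0.034 0 [304.  246.7] [517.4 437.6]
0.116 0.034 -0.004 [304.1 259.5] [515.7 447.2]
0.116 0.033 0 [307.1 249.9] [514.2 435.1]
0.116 0.033 -0.004 [307.2 262.7] [512.6 444.8]
```

View pics/crop2.png

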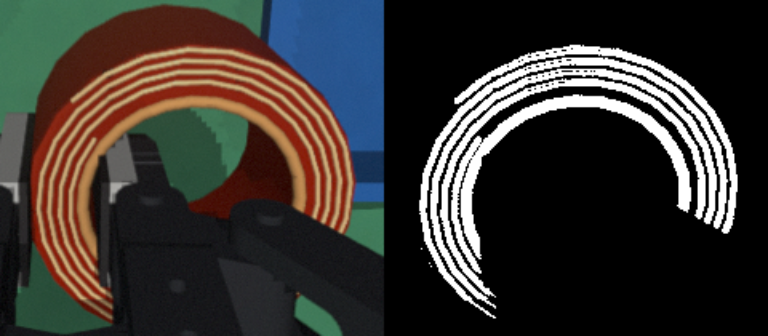

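The outline fits a roll that droops slightly at its far side and sits about 3 mm to one side, though this view only settles that roughly. I lower it in front of the floor plate and look again at wall height, where parallax is small.

Emit:
apply_moves(plan=[[[-0.001,0,0,0.003,0.005,0.04,0.9],[-0.001,0,0,0.003,0.005,0.08,0.9],[-0.001,0,0,0.003,0.005,0.11,0.9],[-0.001,0,0,0.003,0.005,0.134,0.9],[-0.001,0,0,0.003,0.005,0.134,0.9],[-0.001,0,0,0.003,0.005,0.134,0.9]]])

```text
clock: 12.17
tcp_pos: [0.4749, -0.2166, 0.0361]
orientation: [-2.29, -2.149, 0.0]
contact_force: [-0.7, 0.2, -1.2]
grip_width: 0.0136
```

```bash
python3 - <<'E'
from h import *
f=grab("wrist","w7");s=grab("scene","scene7");o=r.get_obs();print(o["clock"],np.round(o["tcp_pos"],4),o["contact_force"],o["grip_width"])
a=f["pixels"][140:460,260:640];b=cv2.resize(s["pixels"][270:335,215:305],None,fx=4.9,fy=4.9,interpolation=2)[:320]
cv2.imwrite("pics/crop3.png",np.hstack([a,b])[:, :800])
E
```

```text
12.2667 [ 0.4755 -0.2172  0.037 ] [-0.51898944 -0.21203874 -1.39617893] 0.01359991514523475Traceback (most recent call last):
  File "<stdin>", line 4, in <module>
    return _nx.concatenate(arrs, 1, dtype=dtype, casting=casting)
           ~~~~~~~~~~~~~~~^^^^^^^^^^^^^^^^^^^^^^^^^^^^^^^^^^^^^^^
ValueError: all the input array dimensions except for the concatenation axis must match exactly, but along dimension 0, the array at index 0 has size 320 and the array at index 1 has size 318
```

```bash
python3 - <<'E'
from h import *
f=load("w7");s=load("scene7")
a=f["pixels"][140:460,260:640];b=cv2.resize(s["pixels"][270:335,215:305],(420,320),interpolation=2)
cv2.imwrite("pics/crop3.png",np.hstack([a,b]))
E
```

```text
(no output)
```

View pics/crop3.png

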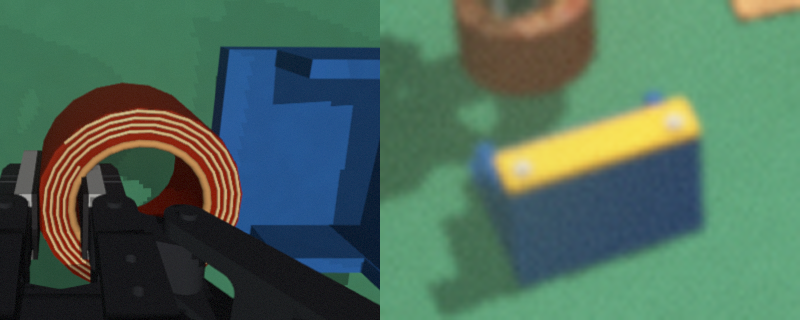

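The crop shows the roll in front of the dispenser, about central between the walls. The left wall's inner top edge runs near row 218 and the right one's near row 398 (full-frame rows). The scene view shows the roll in front and not grossly tilted.

```bash
python3 - <<'E'
from h import *
f=load("w7");o=r.get_obs();a=np.radians(-3.6);x=np.array([np.cos(a),np.sin(a),0]);y=np.array([-x[1],x[0],0]);H=np.array([.582,-.225,0])
loc=lambda p:np.round([(p-H)@x*1e3,(p-H)@y*1e3,p[2]*1e3],1)
print("tcp",loc(np.array(o["tcp_pos"])))
im=f["pixels"][200:440,290:520];m=cv2.inRange(cv2.cvtColor(im,cv2.COLOR_BGR2HSV),np.array((5,25,120)),np.array((22,200,255)))
p=cv2.findNonZero(m)[:,0]+[290,200];T,L,Rr=p[p[:,1].argmin()],p[p[:,0].argmin()],p[p[:,0].argmax()];print(T,L,Rr)
for z in(.052,.058,.064):print(z,"top",loc(onz(f,*T,z)),"L",loc(onz(f,*L,z)),"R",loc(onz(f,*Rr,z)))
# wall edges by brightness profile along columns
g=cv2.cvtColor(f["pixels"],cv2.COLOR_BGR2HSV)[:,:,2].astype(int)
for c in(590,610):
  for lo,hi in((180,240),(360,425)):
    d=np.diff(cv2.GaussianBlur(f["pixels"],(3,3),0)[lo:hi,c,0].astype(int));k=np.where(abs(d)>8)[0];print(c,[(lo+i,int(d[i]),loc(onz(f,c,lo+i+.5,.035))[1]) for i in k])
E
```

```text
tcp [-106.7    1.1   37. ]
[397 248] [302 346] [500 330]
0.052 top [-83.6  32.8  52. ] L [-115.    -2.7   52. ] R [-46.6   3.3  52. ]
0.058 top [-84.8  34.5  58. ] L [-114.7    0.7   58. ] R [-49.5   6.4  58. ]
0.064 top [-86.   36.3  64. ] L [-114.4    4.1   64. ] R [-52.5   9.5  64. ]
590 [(np.int64(197), 11, np.float64(46.6)), (np.int64(198), 26, np.float64(46.2)), (np.int64(199), 24, np.float64(45.9)), (np.int64(200), 9, np.float64(45.5)), (np.int64(217), -20, np.float64(39.3)), (np.int64(218), -23, np.float64(38.9)), (np.int64(219), -11, np.float64(38.5))]
590 [(np.int64(362), -10, np.float64(-20.2)), (np.int64(363), -27, np.float64(-20.7)), (np.int64(364), -29, np.float64(-21.1)), (np.int64(366), 9, np.float64(-22.1)), (np.int64(396), 13, np.float64(-36.1)), (np.int64(397), 23, np.float64(-36.6)), (np.int64(398), 17, np.float64(-37.1)), (np.int64(410), -9, np.float64(-42.9)), (np.int64(411), -29, np.float64(-43.4)), (np.int64(412), -35, np.float64(-43.9)), (np.int64(413), -19, np.float64(-44.4)), (np.int64(417), -12, np.float64(-46.4)), (np.int64(418), -11, np.float64(-46.9))]
610 [(np.int64(197), 9, np.float64(46.6)), (np.int64(198), 19, np.float64(46.2)), (np.int64(199), 21, np.float64(45.9)), (np.int64(217), -17, np.float64(39.3)), (np.int64(218), -19, np.float64(38.9)), (np.int64(219), -11, np.float64(38.5))]
610 [(np.int64(363), -9, np.float64(-20.7)), (np.int64(364), -14, np.float64(-21.2)), (np.int64(365), -11, np.float64(-21.6)), (np.int64(383), 11, np.float64(-30.0)), (np.int64(396), 11, np.float64(-36.2)), (np.int64(397), 23, np.float64(-36.7)), (np.int64(398), 19, np.float64(-37.2)), (np.int64(411), -19, np.float64(-43.5)), (np.int64(412), -27, np.float64(-44.0)), (np.int64(413), -14, np.float64(-44.5))]
```

Measured in the same picture, the dispenser's centreline is at lateral +1.1 mm, the tool at +1.1 and the roll at about 0 to +1.5, so they are aligned. I advance with some height to spare until the roll is over the floor, short of the plate.

Emit:
apply_moves(plan=[[[0,0,0,0,0,-0.01,0.9],[0,0,0,0,0.02,-0.01,0.9],[0,0,0,0,0.04,-0.01,0.9],[0,0,0,0,0.06,-0.01,0.9],[0,0,0,0,0.08,-0.01,0.9],[0,0,0,0,0.1,-0.01,0.9],[0,0,0,0,0.12,-0.01,0.9],[0,0,0,0,0.14,-0.01,0.9],[0,0,0,0,0.14,-0.01,0.9],[0,0,0,0,0.14,-0.01,0.9]]])

```text
clock: 13.1
tcp_pos: [0.5313, -0.2207, 0.0403]
orientation: [-2.291, -2.149, -0.0]
contact_force: [-0.5, -1.4, -2.1]
grip_width: 0.0134
```

Emit:
apply_moves(plan=[[[0,0,0,0,0,0.01,0.9],[0,0,0,0,0,0.02,0.9],[0,0,0,0,0,0.025,0.9],[0,0,0,0,0,0.025,0.9]]])

```text
clock: 13.43
tcp_pos: [0.53, -0.2208, 0.0297]
orientation: [-2.291, -2.148, 0.001]
contact_force: [0.2, -0.2, 0.2]
grip_width: 0.0134
```

Emit:
apply_moves(plan=[[[0,0,0,0,0,0.005,0.9],[0,0,0,0,0,0.007,0.9],[0,0,0,0,0,0.007,0.9]]])

```text
clock: 13.68
tcp_pos: [0.5308, -0.2208, 0.0275]
orientation: [-2.292, -2.149, 0.0]
contact_force: [-0.1, -0.6, -1.1]
grip_width: 0.0136
```

Emit:
apply_moves(plan=[[[0,0,0,0,0,0.004,0.9],[0,0,0,0,0,0.008,0.9],[0,0,0,0,0,0.011,0.9],[0,0,0,0,0,0.011,0.9]]])

```text
clock: 14.02
tcp_pos: [0.5307, -0.2208, 0.023]
orientation: [-2.292, -2.149, 0.0]
contact_force: [-0.4, 0.3, -2.0]
grip_width: 0.0135
```

Emit:
apply_moves(plan=[[[0,0,0,0,0,0.003,0.9],[0,0,0,0,0,0.005,0.9],[0,0,0,0,0,0.005,0.9]]])

```text
clock: 14.27
tcp_pos: [0.5309, -0.2208, 0.0211]
orientation: [2.292, 2.149, 0.0]
contact_force: [-0.3, -0.1, -0.7]
grip_width: 0.0133
```

Emit:
apply_moves(plan=[[[0,0,0,0,0,0.002,0.9],[0,0,0,0,0,0.004,0.9],[0,0,0,0,0,0.004,0.9]]])

```text
clock: 14.52
tcp_pos: [0.5309, -0.2209, 0.0208]
orientation: [2.292, 2.148, -0.001]
contact_force: [-4.3, 1.0, 10.7]
grip_width: 0.0136
```

Contact comes at TCP z 0.0208, which is exactly where a level roll should touch, so there is no droop. I lift 2 mm and slide in.

Emit:
apply_moves(plan=[[[0,0,0,0,0,-0.007,0.9],[0,0,0,0,0.008,-0.007,0.9],[0,0,0,0,0.016,-0.007,0.9],[0,0,0,0,0.024,-0.007,0.9],[0,0,0,0,0.032,-0.007,0.9],[0,0,0,0,0.04,-0.007,0.9],[0,0,0,0,0.048,-0.007,0.9],[0,0,0,0,0.05,-0.007,0.9],[0,0,0,0,0.05,-0.007,0.9]]])

```text
clock: 15.27
tcp_pos: [0.5512, -0.2221, 0.0224]
orientation: [2.292, 2.149, 0.0]
contact_force: [-0.4, -0.9, -1.0]
grip_width: 0.0139
```

Emit:
apply_moves(plan=[[[0,0,0,0,0.003,0,0.9],[0,0,0,0,0.006,0,0.9],[0,0,0,0,0.006,0,0.9]]])

```text
clock: 15.52
tcp_pos: [0.5534, -0.2223, 0.0225]
orientation: [2.292, 2.149, 0.0]
contact_force: [-0.7, 0.0, -1.1]
grip_width: 0.0133
```

Emit:
apply_moves(plan=[[[0,0,0,0,0.002,0,0.9],[0,0,0,0,0.004,0,0.9],[0,0,0,0,0.004,0,0.9]]])

```text
clock: 15.77
tcp_pos: [0.555, -0.2224, 0.0225]
orientation: [2.292, 2.149, 0.0]
contact_force: [0.5, 0.0, -0.9]
grip_width: 0.0132
```

Emit:
apply_moves(plan=[[[0,0,0,0,0.002,0,0.9],[0,0,0,0,0.004,0,0.9],[0,0,0,0,0.004,0,0.9]]])

```text
clock: 16.02
tcp_pos: [0.5567, -0.2225, 0.0225]
orientation: [2.292, 2.149, 0.0]
contact_force: [-0.1, -0.6, -0.9]
grip_width: 0.0137
```

Emit:
apply_moves(plan=[[[0,0,0,0,0.002,0,0.9],[0,0,0,0,0.004,0,0.9],[0,0,0,0,0.004,0,0.9]]])

```text
clock: 16.27
tcp_pos: [0.558, -0.2226, 0.0224]
orientation: [-2.292, -2.149, 0.0]
contact_force: [-0.1, -0.5, -0.6]
grip_width: 0.0136
```

Emit:
apply_moves(plan=[[[0,0,0,0,0.002,0,0.9],[0,0,0,0,0.004,0,0.9],[0,0,0,0,0.004,0,0.9]]])

```text
clock: 16.52
tcp_pos: [0.5581, -0.2226, 0.022]
orientation: [-2.291, -2.147, 0.003]
contact_force: [-5.4, 1.2, 0.8]
grip_width: 0.0131
```

Touching the back wall (–5.4 N, motion stopped). I push slightly more and lower to the floor.

Emit:
apply_moves(plan=[[[0,0,0,0,0.003,0.002,0.9],[0,0,0,0,0.003,0.004,0.9],[0,0,0,0,0.003,0.005,0.9],[0,0,0,0,0.003,0.005,0.9]]])

```text
clock: 16.85
tcp_pos: [0.5581, -0.2227, 0.0208]
orientation: [-2.29, -2.145, 0.006]
contact_force: [-11.3, 1.9, 12.9]
grip_width: 0.0133
```

Release a little (28 mm), then push the front rim home with the outer finger.

Emit:
apply_moves(plan=[[[0,0,0,-0.001,-0.004,-0.004,0.34],[0,0,0,-0.001,-0.004,-0.004,0.34],[0,0,0,-0.001,-0.004,-0.004,0.34],[0,0,0,-0.001,-0.004,-0.004,0.34]]])

```text
clock: 17.18
tcp_pos: [0.56, -0.2232, 0.0223]
orientation: [2.291, 2.148, 0.001]
contact_force: [-0.6, -0.0, 0.2]
grip_width: 0.0284
```

Emit:
apply_moves(plan=[[[0,0,0,0,0.005,0,0.34],[0,0,0,0,0.01,0,0.34],[0,0,0,0,0.014,0,0.34],[0,0,0,0,0.014,0,0.34]]])

```text
clock: 17.52
tcp_pos: [0.5649, -0.2234, 0.0219]
orientation: [-2.292, -2.149, 0.0]
contact_force: [-0.1, 0.3, -0.6]
grip_width: 0.0283
```

Emit:
apply_moves(plan=[[[0,0,0,0,0.003,0,0.34],[0,0,0,0,0.006,0,0.34],[0,0,0,0,0.006,0,0.34]]])

```text
clock: 17.77
tcp_pos: [0.565, -0.2235, 0.0215]
orientation: [-2.29, -2.146, 0.005]
contact_force: [-6.4, 0.5, 4.5]
grip_width: 0.0282
```

Emit:
apply_moves(plan=[[[0,0,0,0,0.003,0,0.34],[0,0,0,0,0.004,0,0.34],[0,0,0,0,0.004,0,0.34]]])

```text
clock: 18.02
tcp_pos: [0.565, -0.2235, 0.0212]
orientation: [-2.288, -2.144, 0.008]
contact_force: [-9.9, 1.4, 6.1]
grip_width: 0.0282
```

Firm against the back wall. I back off to the middle of the rim and lift out.

Emit:
apply_moves(plan=[[[0,0,0,0,-0.01,0,0.34],[0,0,0,0,-0.02,0,0.34],[0,0,0,0,-0.025,0,0.25],[0,0,0,0,-0.025,0,0.25],[0,0,0,0,-0.025,-0.03,0.25],[0,0,0,0,-0.025,-0.07,0.25],[0,0,0,0,-0.025,-0.12,0.25],[0,0,0,0,-0.025,-0.2,0.25],[0,0,0,0,-0.08,-0.28,0.25],[0,0,0,0,-0.15,-0.36,0.25],[0,0,0,0,-0.2,-0.42,0.25],[0,0,0,0,-0.2,-0.42,0.25]]])

```text
clock: 19.02
tcp_pos: [0.4885, -0.2196, 0.1959]
orientation: [2.288, 2.142, 0.002]
contact_force: [-0.0, 0.0, -0.9]
grip_width: 0.0322
```

```bash
python3 - <<'E'
from h import *
f=grab("wrist","w8");s=grab("scene","scene8");o=r.get_obs();print(o["clock"],np.round(o["tcp_pos"],4),o["contact_force"])
b=cv2.resize(s["pixels"][260:335,215:305],(380,317),interpolation=2)
u=proj(f,[.582,-.224,.046]);print(u);x0=int(min(max(u[0]-200,0),240));y0=int(min(max(u[1]-158,0),163))
print(x0,y0);cv2.imwrite("pics/crop4.png",np.hstack([f["pixels"][y0:y0+317,x0:x0+400],b]))
E
```

```text
19.1167 [ 0.4896 -0.2191  0.1923] [-0.78315788  0.61401602 -0.00573172]
[446.46132082 222.70792307]
240 64
```

View pics/crop4.png

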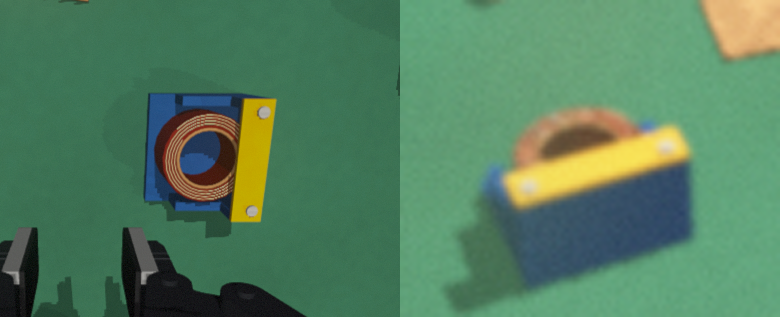

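The roll sits between the walls and under the plate. In the crop, the front of its top ring is at (164,155) and the plate's front edge is at about column 238. I check numerically.

```bash
python3 - <<'E'
from h import *
f=load("w8");a=np.radians(-3.6);x=np.array([np.cos(a),np.sin(a),0]);y=np.array([-x[1],x[0],0])
q=corners(f,(440,140,530,300),*YL);p=np.array([onz(f,*k,.059) for k in q]);i=np.argsort(p[:,0]);m=p[i[:2]].mean(0);print("plate front mid",m.round(4),"width",np.linalg.norm(p[i[0]]-p[i[1]]).round(4));H=m-.018*x
fl=corners(f,(370,140,480,290),*BL);k=fl[np.argsort(fl[:,0])[:2]];e=np.array([onz(f,*c,.01) for c in k]).mean(0);print("floor front local x (-38)",((e-H)@x*1e3).round(1))
im=f["pixels"][160:290,395:485];mk=cv2.inRange(cv2.cvtColor(im,cv2.COLOR_BGR2HSV),np.array((5,25,110)),np.array((20,170,255)));c=cv2.findNonZero(mk)[:,0]+[395,160]
for n,u in(("front",c[c[:,0].argmin()]),("left",c[c[:,1].argmin()]),("right",c[c[:,1].argmax()])):
  w=onz(f,*u,.046)-H;print(n,u,((w@x)*1e3).round(1),((w@y)*1e3).round(1))
E
```

```text
plate front mid [ 0.5996 -0.2254  0.059 ] width 0.0883
floor front local x (-38) -37.9
front [405 221] -30.6 1.7
left [444 178] -4.1 33.2
right [442 264] -0.5 -32.0
```

```bash
python3 -c "
from bench import r
print(r.hand_in(), r.get_obs()['clock'])"
```

```text
the job is handed in; nothing more can be done
the job is handed in; nothing more can be done
```

I lifted the red-brown roll off its post, set it flat on the cork mat and let go of it. I then pinched its front rim, slid it under the yellow plate to the back wall, lowered it to the floor and lifted clear. The job was handed in at about 19 s of the 61 s allowed.

**Checks that agreed:**
- **Height:** the roll touched the dispenser floor at TCP height 0.0208 m, which is where a level roll should touch.
- **Back wall:** I felt it twice, at about 11 N while pinching and about 10 N when pushing the front rim with the outer finger. The tool stopped moving both times.
- **Position:** the last pictures show the roll between the walls and under the plate. Its front edge is at -30.6 mm against an expected -34, and the sides are at +33 and -32 mm. The last highest wrist force I read was about 17 N.

**Checks that disagreed or were weak:**
- Heights from two views came out up to about 12 mm low, and for post A up to 37 mm low with a loose colour threshold. I relied on apparent widths and contact instead.
- One wrist view suggested the roll drooped in the pinch; the contact height showed it did not.
- The back wall was about 3 to 4 mm deeper than my first estimate, so I went by the contact force.
- One colour mask in the top view failed and I did not use it.
- I never measured the grey roll and the other bench items again. No move went near them, and the wrist force showed no unexpected contact.

I viewed 12 pictures, two over the budget of 10.

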